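# Sort inspected filter modules by their tag: stage or reject tray

## Task

Three black filter modules stand on the optical table after inspection, each with a white tag on top. Set the one with the round tag (passed) gently on the stage plate, centred between the two steel stops and square to them, its sides level with the ends of the stops; put the two with a cross tag (rejected) in the grey reject tray, one flat in each nest. Keep all three tag up, and leave the bottle, the tube rack and the keypad where they are.

Things in the scene. Friction and masses are not known exactly. Their poses are not given: they have to be found in the camera images.
- disc_module: Passed module: black box with a round white tag (38 mm disc) on its top, 50 x 90 x 50 mm high (x, y, z), about 0.3 kg, rigid. Origin: centre of its underside; x across its width (the 50 mm, to grip), y along its length, z up. Stands loose on the table; turned end for end it is the same.
- cross_module_a: Rejected module: black box with a cross-shaped white tag (two 46 x 10 mm strips) on its top, 50 x 90 x 50 mm high (x, y, z), about 0.3 kg, rigid. Origin: centre of its underside; x across its width (the 50 mm, to grip), y along its length, z up. Stands loose on the table; turned end for end it is the same.
- cross_module_b: The other rejected module, alike: black box with a cross-shaped white tag, 50 x 90 x 50 mm high (x, y, z), about 0.3 kg, rigid. Origin: centre of its underside; x across its width (the 50 mm, to grip), y along its length, z up. Stands loose on the table; turned end for end it is the same.
- stage: Grey plate fixed to the table, 170 x 190 x 20 mm (x, y, z), small round window flush in its middle, micrometer screw on its +x side. On it stand two steel stops, each 50 (x) x 12 (y) x 12 mm high, inner faces at y = -50 and +50 mm: a module fits between them, its y along the stage's y (either way round), 5 mm spare at each end, as wide as the stops. Origin: centre of underside.
- stage_center (a point): Point on the top face of the stage plate, 20 mm above the table, midway between the stops; axes as the stage's. The round-tagged module's underside centre belongs here.
- tray: Grey plastic tray fixed to the table, 184 x 122 mm (x, y), rim 15 mm high, floor 5 mm thick, outer walls 6 mm. A bar 20 mm wide, of rim height, divides it into two nests side by side along x, each 76 (x) x 110 (y) mm inside, with grey felt floors. A module lies in a nest with its y along the tray's y (either way round). Origin: centre of underside.
- nest_near (a point): Centre of the inner floor of the nest on the tray's -x side (nearer the robot), 5 mm above the table; axes as the tray's.
- nest_far (a point): Centre of the inner floor of the nest on the tray's +x side, 5 mm above the table; axes as the tray's.
- reagent_bottle: Bystander: amber jar, 48 mm across, 90 mm high, loose. Origin: centre of its underside.
- tube_rack: Bystander: orange tube rack, 80 x 120 x 49 mm high, loose. Origin: centre of its underside.
- keypad: Bystander: white keypad box, 90 x 130 x 33 mm high, loose. Origin: centre of its underside.
Mind the look-alikes: they are no part of the job. Leave any purple, turquoise or yellow look-alike of the disc_module alone.

How it is judged:
By the outcome, as a careful person would: the job done as asked, in the order asked, and still so for the second after the job is handed in, with the robot touching nothing.
It also fails if it takes over 64 s, if anything falls off the work surface, if the arm or the gripper's body presses on something with over 40 N, if the wrist force passes 120 N, or if a joint passes its speed limit or range.

## Robot

A 7-joint arm with a two-finger parallel gripper is mounted at the origin on the work surface. World frame = base frame: x ahead of the robot, y to its left, z up, the work surface at z = 0. Lengths are in m, angles in rad, forces in N, time in s.
With the tool pointing down it reaches from about 0.425 to 1.025 m from the base axis. Payload 3.6 kg.
Tool frame: the origin (TCP) lies midway between the tips of the shut fingers; the grasp point (between the pads) lies 19 mm behind it; z points along the fingers, y is the line along which they close (so a half turn about z gives the same grasp; the last joint's range is limited). The gripper opens to 85 mm and grips with 20 to 120 N. Pads are 22 mm wide; open, the fingers measure 114 mm over their backs; the gripper's body (76 mm by 85 mm) begins 54 mm behind the grasp point. The pads swing forward as they close: fully open they stand 13 mm farther back than shut.
Start: joints at [1.075, 0.591, 0.048, 1.609, -0.033, 0.943, -0.034], TCP at [0.284, -0.667, 0.231] pointing down, gripper open.
Joint ranges: [-2.69, 2.69], [-0.47, 2.24], [-1.27, 1.36], [0.19, 2.51], [-1.53, 4.68], [0.08, 2.07], [-3.09, 3.09]. Speed limits (rad/s): [2.57, 2.57, 3.14, 3.14, 3.14, 3.14, 3.14].

## Interface

Orientations are given as a 3x3 rotation matrix whose columns are the frame's x, y, z axes.
In Python, from station import manip, effector, planner, sensors, imaging, job gives the robot as it stands. Calls block until the motion is done:
- manip.move_pose(position, orientation): joint-space move of the TCP to a pose.
- manip.move_linear(position, orientation=None, v=0.15, threshold=None): straight line of the TCP; orientation=None keeps the orientation; v is the mean speed in m/s. With threshold (N) it stops when the force on the tool has changed by that much, and returns True; else False.
- manip.goto_joints(angles): joint-space move.
- effector.move_gripper(opening): opening from 0.0 (shut) to 1.0 (fully open); the grip force is fixed at half the most; returns when the fingers have stopped.
- manip.hold(seconds).
- planner.inverse_kinematics(position, orientation): joint angles nearest the present ones, or None.
- sensors.get_obs(): the state.
- imaging.read_camera(name): name is "scene" or "top"; returns a dict with "image" (400x640x3 uint8, red, green, blue), "z_map" (400x640 float32, m along the optical axis (not along the pixel's ray), 0 where there is no reading), "K" (3x3 intrinsics, pixels), "k1" (the pictures are not rectified: a ray, as slopes to the right and down, at radius r is drawn at 1 + k1 r^2 times it, then the intrinsics apply), "T" (4x4, takes a point from camera to world coordinates). Camera axes: x right, y up, looking along -z (the intrinsics and any distortion apply to the point x, -y, -z); pixel columns grow to the right and rows downward; lengths in m; the calibration is good to about 2 mm. A picture is of the moment at which its call begins.
A pose or a line that the arm cannot do raises manip.PlanningError and nothing moves.
- job.job_done(): hands the job in; it is judged then, once.
The state is a dict: "time_s": time; "q": joint angles; "qvel": joint speeds; "joint_efforts": joint torques, N m; "position": TCP position; "ee_rot": TCP orientation; "ft_force": force on the tool from outside, world axes, zero at the start; "ft_torque": the same for the moment, N m; "finger_gap": opening from 0.0 (shut) to 1.0 (fully open); "grasp_force": force on a finger pad.
Only numpy, scipy, OpenCV 4.12 (cv2) and the standard library are available. Lean on these libraries where they do the work, as an engineer would, in place of code of your own. Each camera call takes 0.05 s, during which the arm holds its last target. There are 200 camera calls.

## Working session

There is one attempt and no reset: what is moved stays moved. The work goes in short steps, each a Python script; the robot and the scene stay as the last script left them, time stands still between calls to the robot, and variables do not carry over. Pictures are saved under pics/ and viewed, at most 10 in all, crops included, and the job is handed in when it is done.

```bash
ls; mkdir -p pics; python3 - <<'E'
from station import imaging,sensors
import cv2,numpy as np
for n in("scene","top"):
    c=imaging.read_camera(n); np.savez(f"{n}0.npz",**c)
    cv2.imwrite(f"pics/{n}0.png",c["image"][:,:,::-1]); print(n,c["K"].tolist(),c["k1"],np.round(c["T"],4).tolist(),(c["z_map"]>0).mean())
o=sensors.get_obs();print(o["position"],o["ee_rot"],o["time_s"])
E
```

```text
pics
scene [[375.3567011887854, 0.0, 317.44668789959803], [0.0, 375.3567011887854, 197.88677241740473], [0.0, 0.0, 1.0]] 0.021913340804679982 [[0.3033, -0.5481, 0.7795, 1.2177], [0.9528, 0.1826, -0.2424, -0.2106], [-0.0095, 0.8162, 0.5776, 0.5501], [0.0, 0.0, 0.0, 1.0]] 0.995859375
top [[487.6826019670519, 0.0, 320.2480527326268], [0.0, 487.6826019670519, 197.60573684023447], [0.0, 0.0, 1.0]] 0.03332076080139764 [[-0.0259, 0.981, -0.1925, 0.3908], [-0.9996, -0.0238, 0.0132, -0.005], [0.0083, 0.1927, 0.9812, 0.9852], [0.0, 0.0, 0.0, 1.0]] 0.9959453125
[ 0.2839026  -0.66628791  0.23025239] [[ 9.19939821e-01  3.92058530e-01 -9.13704362e-04]
 [ 3.92059575e-01 -9.19938010e-01  1.82937532e-03]
 [-1.23329174e-04 -2.04114175e-03 -9.99997909e-01]] 0.1
```

View pics/top0.png

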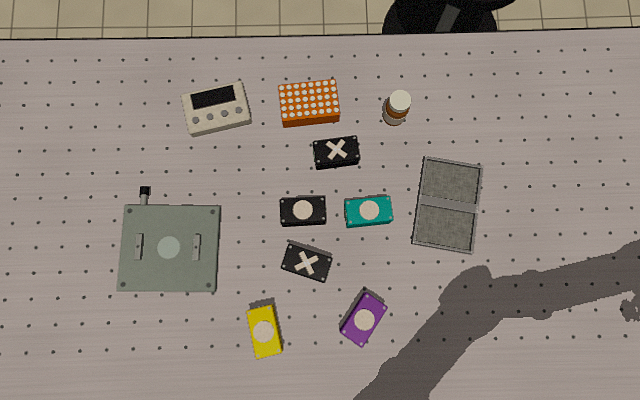

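View pics/scene0.png

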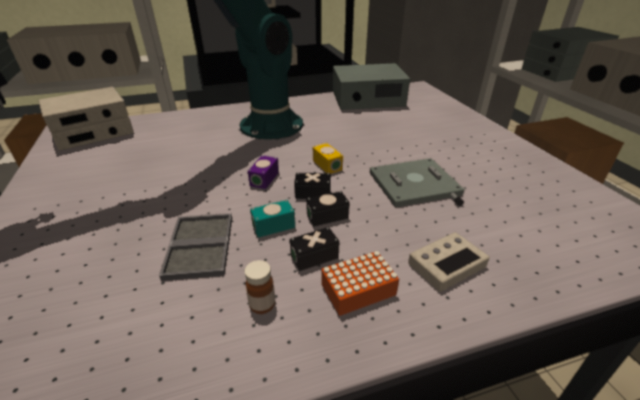

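The top view shows the passed module as a black box with a round tag at (303,210). The look-alikes, not wanted, are turquoise (369,210), yellow (264,331) and purple (364,319). The cross modules are black at (336,150) and (306,262), the stage window is at (168,247) and the tray is centred near (447,204). In the scene view, the disc module is at (328,201) and the crosses at (316,240) and (312,178).

```bash
cat > h.py <<'E'
import numpy as np,cv2
def rays(c,uv):
    p=cv2.undistortPoints(np.float64(uv).reshape(-1,1,2),c["K"],np.array([float(c["k1"]),0,0,0])).reshape(-1,2)
    d=np.c_[p[:,0],-p[:,1],-np.ones(len(p))]
    return c["T"][:3,3],d@c["T"][:3,:3].T
def plane(c,uv,z):
    o,d=rays(c,uv); return o+d*((z-o[2])/d[:,2])[:,None]
def cloud(c):
    h,w=c["z_map"].shape; u,v=np.meshgrid(np.arange(w),np.arange(h))
    o,d=rays(c,np.c_[u.ravel(),v.ravel()]); P=o+d*c["z_map"].reshape(-1,1)
    return P.reshape(h,w,3)
def tri(c1,u1,c2,u2):
    o1,d1=rays(c1,[u1]);o2,d2=rays(c2,[u2]);A=np.c_[d1[0],-d2[0]]
    t=np.linalg.lstsq(A,o2-o1,rcond=None)[0];a=o1+t[0]*d1[0];b=o2+t[1]*d2[0]
    return (a+b)/2,np.linalg.norm(a-b)
def blob(mask,uv):
    n,l,s,ce=cv2.connectedComponentsWithStats(mask.astype(np.uint8),connectivity=8)
    ids=np.argsort([np.hypot(*(ce[i]-uv)) if i and s[i,4]>8 else 1e9 for i in range(n)])
    return l==ids[0],ce[ids[0]],s[ids[0],4]
def rect(xy):
    (cx,cy),(w,h),a=cv2.minAreaRect(np.float32(xy)*1000)
    if w>h: w,h,a=h,w,a-90   # a: direction of the short side
    a=(a+90)%180-90
    return np.round([cx,cy,w,h,a],1)
def tagmask(c):
    im=c["image"].astype(int); hi=im.max(2);lo=im.min(2)
    return im
E
python3 - <<'E'
from h import *
t=dict(np.load("top0.npz"));s=dict(np.load("scene0.npz"))
hs=lambda c:cv2.cvtColor(c["image"],cv2.COLOR_RGB2HSV).astype(int)
T,S=hs(t),hs(s);P=cloud(t)
def white(c,H,uv,r,):
    m=np.zeros(H.shape[:2],bool);u,v=map(int,uv);m[v-r:v+r,u-r:u+r]=1
    g=c["image"].min(2);th=cv2.threshold(g[m].reshape(-1,1),0,255,cv2.THRESH_OTSU)[0]
    return blob(m&(g>th),uv)
for n,a,b in(("disc",(303,210),(328,201)),("crossA",(336,150),(316,240)),("crossB",(306,262),(312,178))):
    m,ca,na=white(t,T,a,13);_,cb,nb=white(s,S,b,9)
    p,e=tri(t,ca,s,cb); print(n,ca.round(1),cb.round(1),na,nb,"tri",p.round(4),"gap",e.round(4),"on .05",plane(t,[ca],.05)[0].round(4),"depthz",np.median(P[m][:,2]).round(4))
    near=np.hypot(P[...,0]-p[0],P[...,1]-p[1])<.06
    top=near&(P[...,2]>.042)&(T[...,1]<120)
    v,u=np.nonzero(top);q=plane(t,np.c_[u,v],.05);print("  rect",rect(q[:,:2]),top.sum())
print("table z",np.median(P[300:390,100:230,2]))
# others: depth rects
for n,(u0,u1,v0,v1),z0,z1 in(("stage",(105,235,195,305),.012,.026),("tray",(400,490,145,265),.010,.022),("rack",(270,348,70,135),.035,.07),("keypad",(175,260,75,140),.02,.05),("teal",(340,400,185,235),.042,.06),("bottle",(375,420,80,130),.075,.11)):
    m=np.zeros(T.shape[:2],bool);m[v0:v1,u0:u1]=1;m&=(P[...,2]>z0)&(P[...,2]<z1)
    m=cv2.morphologyEx(m.astype(np.uint8),cv2.MORPH_OPEN,np.ones((5,5)))>0
    zz=np.median(P[m][:,2]);v,u=np.nonzero(m);print(n,rect(P[m][:,:2]),"z",zz.round(4),m.sum())
im=cv2.resize(t["image"][140:310,105:350],None,fx=3,fy=3,interpolation=cv2.INTER_CUBIC)[:,:,::-1]
cv2.imwrite("pics/crop1.png",im)
E
```

```text
disc [302.3 209.3] [327.3 199.3] 305 134 tri [0.5526 0.0189 0.0481] gap 0.0018 on .05 [0.552 0.018 0.05 ] depthz 0.0505
  rect [550.9  17.   50.7  90.1   2.1] 1145
crossA [336.1 148.9] [314.5 238.9] 218 147 tri [ 0.6734 -0.0502  0.0478] gap 0.0033 on .05 [ 0.6723 -0.0517  0.05  ] depthz 0.0505
  rect [670.3 -51.5  51.7  90.6   7. ] 1027
crossB [305.9 262.5] [311.9 174.2] 239 177 tri [0.4489 0.0137 0.0562] gap 0.0016 on .05 [0.449  0.0131 0.05  ] depthz 0.051
  rect [448.9  11.8  49.6  89.9 -19.7] 1219
table z -4.858898062648498e-05
stage [492.3 282.9 177.8 192.7  -1.9] z 0.0199 8060
tray [ 562.9 -275.5   22.2  120.1  -10.1] z 0.0145 580
rack [7.805e+02 5.000e-01 8.190e+01 1.198e+02 5.200e+00] z 0.0456 2169
keypad [775.6 194.7  91.2 131.8  12.9] z 0.03 2626
teal [ 547.8 -111.6   50.3   89.9    5.2] z 0.0498 1163
bottle [ 756.7 -176.5   40.6   40.9   45.1] z 0.0891 372
```

View pics/crop1.png

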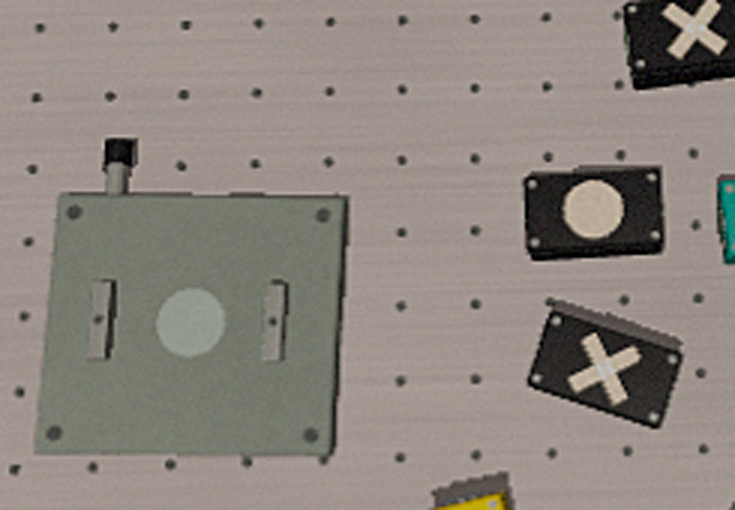

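The crop shows the round tag on the black box at crop (593,209), which is top-view pixel (303,210), so this is the passed module. The stops are at crop (102,320) and (273,321) and the window at (190,322). Next I refine the stage and tray poses.

```bash
cat > st.py <<'E'
from h import *
def stage(t,s=None):
    P=cloud(t);z=P[...,2]
    roi=np.zeros(z.shape,bool);roi[195:305,105:235]=1
    m=cv2.morphologyEx((roi&(z>.012)).astype(np.uint8),cv2.MORPH_OPEN,np.ones((21,21)))>0
    v,u=np.nonzero(m);print("plate",rect(plane(t,np.c_[u,v],.02)[:,:2]))
    st=roi&(z>.0265);c=[]
    for g in((139,246),(196,246)):
        b,ce,n=blob(st,g);v,u=np.nonzero(b);q=plane(t,np.c_[u,v],.032);c.append(q[:,:2].mean(0));print("stop",ce.round(1),n,rect(q[:,:2]),np.median(z[b]).round(4))
    d=c[0]-c[1];print("mid",(c[0]+c[1])/2,"dist",np.linalg.norm(d),"yaw",np.degrees(np.arctan2(-d[0],d[1])))
def window(c,uv,r):
    g=cv2.GaussianBlur(c["image"],(3,3),0)[...,2].astype(int)
    m=np.zeros(g.shape,bool);m[uv[1]-r:uv[1]+r,uv[0]-r:uv[0]+r]=1
    th=cv2.threshold(g[m].astype(np.uint8).reshape(-1,1),0,255,cv2.THRESH_OTSU)[0]
    return blob(m&(g>th),uv)[1:]
def tray(t):
    P=cloud(t);z=P[...,2];roi=np.zeros(z.shape,bool);roi[145:265,400:495]=1
    m=roi&(z>.0105);b,ce,n=blob(m,(447,204));v,u=np.nonzero(b);q=plane(t,np.c_[u,v],.015)[:,:2]
    print("tray rim",rect(q),n,np.median(z[b]).round(4))
    f=roi&(z<.0095)&(z>.003);
    for g in((450,182),(443,226)):
        e=cv2.erode(f.astype(np.uint8),np.ones((3,3)))>0
        b,ce,n=blob(e,g);v,u=np.nonzero(b);q=plane(t,np.c_[u,v],.005)[:,:2];print(" nest",ce.round(1),rect(q),n,np.median(z[b]).round(4))
E
python3 - <<'E'
from st import *
t=dict(np.load("top0.npz"));s=dict(np.load("scene0.npz"))
stage(t);tray(t)
a=window(t,(168,247),18);b=window(s,(416,178),8);print(a,b);print("win",tri(t,a[0],s,b[0]),plane(t,[a[0]],.02))
E
```

```text
plate [488.1 282.  169.  192.3  -1.7]
stop [138.1 246.3] 175 [489.9 337.4  13.7  48.4  88.1] 0.0316
stop [195.5 246.6] 175 [486.9 227.1  13.   48.7  87.4] 0.0315
mid [0.48840875 0.28245316] dist 0.11046625336807005 yaw -1.9291159166556602
tray rim [ 562.6 -275.2  122.   183.9   78.4] 1462 0.0144
 nest [456.5 177.1] [ 618.7 -301.8   14.1   26.5   73.5] 50 0.0054
 nest [449.6 225.3] [ 519.3 -279.4   11.6   24.4   -7.8] 34 0.0058
(array([168.1439206 , 247.00992556]), np.int32(403)) (array([414.94827586, 177.        ]), np.int32(116))
win (array([0.48920032, 0.28558471, 0.01737851]), np.float64(0.0026702874681881696)) [[0.48838891 0.28351239 0.02      ]]
```

```bash
cat > mv.py <<'E'
import numpy as np
from station import manip,effector,planner,sensors,imaging,job
def R(deg):
    a=np.radians(deg);return np.array([[-np.sin(a),np.cos(a),0],[np.cos(a),np.sin(a),0],[0,0,-1.]])
def ori(p,deg):
    best=None;q0=sensors.get_obs()["q"]
    for d in(deg,deg+180):
        q=planner.inverse_kinematics(p,R(d))
        if q is not None:
            c=np.abs(np.array(q)-q0).max()
            if abs(q[6])<2.95 and(best is None or c<best[0]):best=(c,R(d))
    return best[1]
def show(s=""):
    o=sensors.get_obs();print(s,"t",round(o["time_s"],2),"p",np.round(o["position"],4),"gap",np.round(o["finger_gap"],3),"gf",np.round(o["grasp_force"],1),"F",np.round(o["ft_force"],1),"q7",np.round(o["q"][6],2));return o
HI=.17;H=.010;OPEN=.85
def pick(x,y,deg):
    o=ori([x,y,HI],deg)
    effector.move_gripper(OPEN)
    manip.move_pose([x,y,HI],o)
    manip.move_linear([x,y,.07],o,v=.15)
    print("contact",manip.move_linear([x,y,H],o,v=.08,threshold=10))
    effector.move_gripper(0.);show("gripped")
    manip.move_linear([x,y,HI],o,v=.15);show("lifted")
def place(x,y,deg,zf):
    o=ori([x,y,HI],deg)
    manip.move_pose([x,y,HI],o)
    manip.move_linear([x,y,zf+H+.012],o,v=.15)
    print("touch",manip.move_linear([x,y,zf+H-.003],o,v=.02,threshold=4));show("down")
    effector.move_gripper(OPEN);show("open")
    manip.move_linear([x,y,HI],o,v=.15)
E
python3 - <<'E'
from mv import *
pick(.5514,.0174,2.3)
E
```

```text
contact False
gripped t 5.04 p [0.5527 0.0176 0.0109] gap 0.58 gf 63.0 F [1.5 0.8 5.1] q7 -0.48
lifted t 6.26 p [0.5504 0.0172 0.169 ] gap 0.576 gf 62.5 F [-0.7 -0.3 -2.9] q7 -0.35
```

```bash
python3 - <<'E'
from mv import *
place(.4884,.2826,-1.8,.020)
show("up")
from st import *
t=dict(np.load("top0.npz"));P=cloud(t);z=P[...,2]
roi=np.zeros(z.shape,bool);roi[145:265,400:495]=1
m=(roi&(z>.0105)).astype(np.uint8);cs,_=cv2.findContours(m,cv2.RETR_EXTERNAL,cv2.CHAIN_APPROX_NONE)
c=max(cs,key=cv2.contourArea);f=cv2.drawContours(np.zeros_like(m),[c],-1,1,-1);v,u=np.nonzero(f)
q=plane(t,np.c_[u,v],.015)[:,:2];w,V=np.linalg.eigh(np.cov(q.T));a=V[:,1]*np.sign(V[0,1])
print("tray",q.mean(0),"yaw",np.degrees(np.arctan2(a[1],a[0])),np.sqrt(w*12))
E
```

```text
touch True
down t 8.89 p [0.4884 0.2826 0.0309] gap 0.577 gf 63.0 F [-0.2 -0.9  4.7] q7 -1.01
open t 9.25 p [0.4875 0.2818 0.03  ] gap 0.854 gf 0.0 F [ 0.3 -0.9  0.5] q7 -1.01
up t 10.33 p [0.4878 0.282  0.1691] gap 0.851 gf 0.0 F [ 0.   0.2 -0.5] q7 -0.9
tray [ 0.5609871  -0.27531509] yaw -11.798819106440666 [0.1214154  0.18352397]
```

```bash
cat > chk.py <<'E'
from mv import *
from st import *
def check(name):
    t=imaging.read_camera("top");np.savez(name+".npz",**t);P=cloud(t);z=P[...,2]
    roi=np.zeros(z.shape,bool);roi[180:310,105:235]=1
    st=roi&(z>.026)&(z<.04)
    m=roi&(z>.06)&(z<.08)&(t["image"].max(2)<300)
    v,u=np.nonzero(m);q=plane(t,np.c_[u,v],.07)[:,:2];print("module rect",rect(q),"mean",q.mean(0))
    g=t["image"].min(2);b,ce,n=blob(m&(g>110),(u.mean(),v.mean()));print("tag",ce,n,plane(t,[ce],.07)[0])
    cv2.imwrite(f"pics/{name}.png",cv2.resize(t["image"][180:310,105:265],None,fx=4,fy=4,interpolation=cv2.INTER_CUBIC)[:,:,::-1])
E
python3 - <<'E'
from chk import *
o=ori([.6708,-.0516,HI],7);manip.move_pose([.6708,-.0516,HI],o);show()
check("chk1")
E
```

```text
t 11.75 p [ 0.6704 -0.0489  0.1699] gap 0.853 gf 0.0 F [ 0.8 -0.1  0. ] q7 -0.14
module rect [485.6 280.6  48.5  91.1  -1.5] mean [0.48554706 0.28078163]
tag [160.50997151 245.91168091] 351 [0.48576218 0.28273519 0.07      ]
```

View pics/chk1.png

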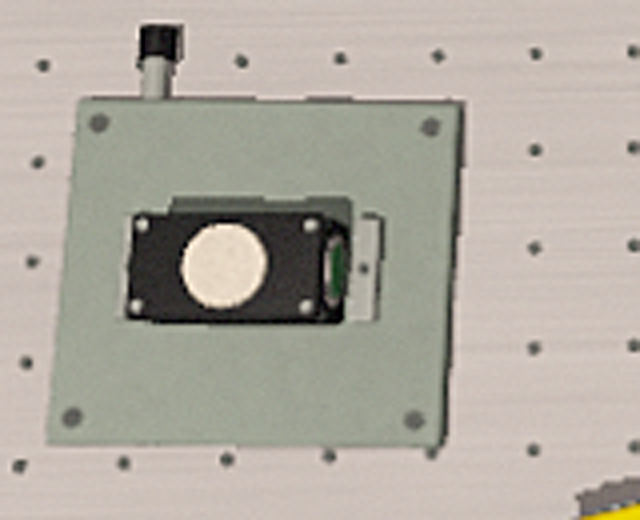

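The module sits between the stops and is square. The tag is at (160.5,246), and x looks about 2.5 mm short. I'll cross-check with the other view before mending it.

```bash
python3 - <<'E'
from chk import *
s=imaging.read_camera("scene");np.savez("scene1.npz",**s);s0=dict(np.load("scene0.npz"));t=dict(np.load("chk1.npz"))
T=np.linalg.inv(s["T"])
def proj(p):
    q=T@np.r_[p,1];x,y=q[0]/-q[2],-q[1]/-q[2];k=1+float(s["k1"])*(x*x+y*y);return [s["K"][0,0]*x*k+s["K"][0,2],s["K"][1,1]*y*k+s["K"][1,2]]
g=proj([.487,.283,.07]);print("expect",g)
ig=s["image"].min(2);m=np.zeros(ig.shape,bool);u,v=map(int,g);m[v-12:v+12,u-14:u+14]=1
th=cv2.threshold(ig[m].reshape(-1,1),0,255,cv2.THRESH_OTSU)[0]
m2=m&(ig>160);
for th in(130,145,160):
    b,ce,n=blob(m&(ig>th),g);print("tag scene",th,ce,n,plane(s,[ce],.07)[0])
w=window(s0,(416,178),8);print("win scene",w,plane(s0,[w[0]],.02)[0])
gt=t["image"].max(2).astype(int)
for c in(145,155,175,180):print(c,gt[228:266,c])
for c in(198,197):print(c,gt[228:266,c])
cv2.imwrite("pics/sc1.png",cv2.resize(s["image"][145:215,360:480],None,fx=6,fy=6,interpolation=cv2.INTER_CUBIC)[:,:,::-1])
E
```

```text
expect [np.float64(415.9851976017467), np.float64(159.477254558941)]
tag scene 130 [416.66666667 159.76666667] 60 [0.4888878  0.28388467 0.07      ]
tag scene 145 [416.58139535 159.8372093 ] 43 [0.48914146 0.2834942  0.07      ]
tag scene 160 [319.5 199.5] 256000 [ 0.57706331 -0.00675972  0.07      ]
win scene (array([414.94827586, 177.        ]), np.int32(116)) [0.49274317 0.28467849 0.02      ]
145 [162 161 162 162 177 104  27  49  45  43  47  41  44  47  45  51  42  49
  46  51  49  48  46  52  50  52  50  48  54  54  47  38   5 143 173 167
 168 164]
155 [165 117  89  92 101  50  32  38  24 146 232 240 228 227 228 230 227 227
 227 230 229 229 227 228 231 236 250 181  20  47  51  40  17 156 174 164
 162 162]
175 [161 170 112  89  97  48  48  47  47  41  50  52  54  52  51  44  54  51
  50  50  55  55  62  62  57  60  53  61  57  57  53  32  15 123 160 166
 163 164]
180 [161 173 106  87 101  45  34  32  38  37  46  55  50  49  55  47  54  53
  62  57  58  53  51  54  65  58  46 107 174 150  80  22  19 119 162 165
 162 162]
198 [161 158 161 161 170  95  86 181 188 186 184 186 185 184 181 177 175 172
 167 169 163 160 148 152 145 144 139 131 138 136 133 119 135 156 161 157
 160 157]
197 [162 163 161 164 171 100  94 175 179 176 176 175 177 179 180 178 183 178
 166 164 176 187 189 189 190 190 187 187 190 189 189 181 150 154 157 161
 158 158]
```

View pics/sc1.png

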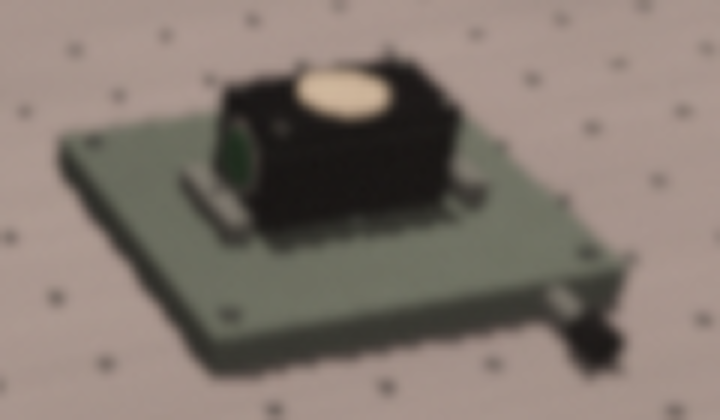

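Both views show x about 3 mm low (top -2.6, scene -3.7) and y about 0.6 mm low. I'll regrip, lift slightly, shift and set down again.

```bash
python3 - <<'E'
from chk import *
x,y=.4884,.2826
o=ori([x,y,.12],-1.8)
manip.move_pose([x,y,.12],o)
manip.move_linear([x,y,.031],o,v=.1,threshold=10)
effector.move_gripper(0.);show("grip")
manip.move_linear([x,y,.036],o,v=.04)
x,y=x+.0028,y+.0006
manip.move_linear([x,y,.036],o,v=.03);show("shift")
print(manip.move_linear([x,y,.027],o,v=.015,threshold=4));show("down")
effector.move_gripper(OPEN)
manip.move_linear([x,y,HI],o,v=.2)
o=ori([.6708,-.0516,HI],7);manip.move_pose([.6708,-.0516,HI],o);show()
check("chk2")
t=dict(np.load("chk2.npz"));gt=t["image"].max(2).astype(int)
for c in(145,175):print(c,gt[228:266,c])
E
```

```text
grip t 14.65 p [0.4889 0.283  0.0319] gap 0.578 gf 63.9 F [-1.  -0.2  6. ] q7 -1.01
shift t 15.18 p [0.4914 0.2831 0.0357] gap 0.58 gf 63.1 F [ 0.4  0.2 -4.2] q7 -1.0
True
down t 15.57 p [0.4912 0.2832 0.0319] gap 0.576 gf 63.6 F [-0.3 -0.2  4.2] q7 -1.01
 t 18.18 p [ 0.6704 -0.0489  0.1698] gap 0.854 gf 0.0 F [0.2 1.  0.8] q7 -0.14
module rect [488.5 280.9  50.3  91.6  -1.6] mean [0.48816033 0.28127992]
tag [160.28695652 244.39130435] 345 [0.48860997 0.28325721 0.07      ]
145 [161 163 171 122  49  43  41  39  45  46  47  45  48  46  46  50  52  46
  48  47  51  50  54  45  53  53  51  48  52  42  32  31 144 169 164 161
 164 164]
175 [105  89 100  65  32  45  52  46  48  48  41  50  54  46  53  54  56  46
  55  57  63  56  61  52  56  57  54  59  61  47   6  41 154 167 160 162
 161 161]
```

The tag is now at (0.4886, 0.2833), against the window at (0.4884, 0.2835), so the passed module is placed. Next come the two rejects.

```bash
python3 - <<'E'
from mv import *
pick(.6718,-.0516,7)
place(.6100,-.2850,-11.6,.005)
pick(.4505,.0125,-19.7)
place(.5165,-.2655,-11.6,.005)
show("end")
o=ori([.45,-.45,.25],0)
manip.move_pose([.42,-.55,.25],o);show("clear")
import cv2
t=imaging.read_camera("top");np.savez("end.npz",**t);cv2.imwrite("pics/end.png",t["image"][:,:,::-1])
E
```

```text
contact False
gripped t 20.74 p [ 0.673  -0.0514  0.0111] gap 0.574 gf 63.2 F [1.4 0.3 2.8] q7 -0.23
lifted t 21.96 p [ 0.6707 -0.0518  0.1687] gap 0.577 gf 62.7 F [ 0.1  0.1 -2.4] q7 -0.15
touch True
down t 24.58 p [ 0.61   -0.2851  0.0161] gap 0.578 gf 63.5 F [0.2 0.4 4.9] q7 -0.13
open t 24.94 p [ 0.6084 -0.2846  0.0147] gap 0.849 gf 0.0 F [-0.3  0.5 -0.6] q7 -0.13
contact False
gripped t 29.67 p [0.4509 0.0125 0.0107] gap 0.579 gf 62.1 F [-1.   0.1  6.9] q7 -0.87
lifted t 30.88 p [0.4496 0.0123 0.1692] gap 0.58 gf 62.6 F [ 0.7  0.4 -5.1] q7 -0.71
touch True
down t 33.66 p [ 0.5165 -0.2656  0.0157] gap 0.578 gf 63.1 F [-0.2 -0.1  4.8] q7 -0.16
open t 34.02 p [ 0.5151 -0.2651  0.0147] gap 0.852 gf 0.0 F [ 0.1 -0.1 -0.5] q7 -0.16
end t 35.2 p [ 0.5157 -0.2653  0.1691] gap 0.851 gf 0.0 F [-0.3  0.7  0.1] q7 -0.06
clear t 36.38 p [ 0.4214 -0.5476  0.2492] gap 0.849 gf 0.0 F [0.8 0.7 0.3] q7 0.62
```

View pics/end.png

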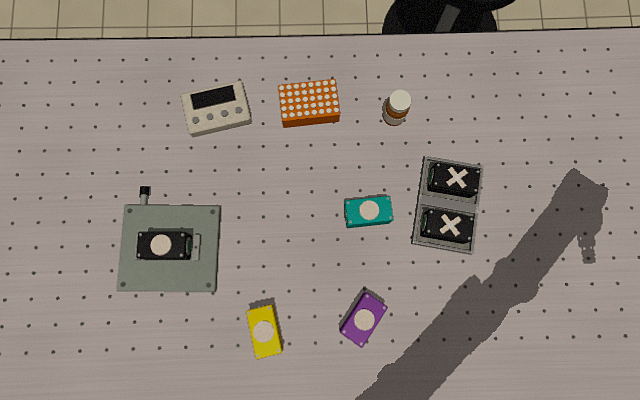

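The crosses sit in the nests at (457,178) and (450,225), the round tag is on the stage at (160,244), and the bystanders have not moved. I'll check that the rejects lie flat, then hand in.

```bash
python3 - <<'E'
from h import *
t=dict(np.load("end.npz"));P=cloud(t)
ok=True
for c in((457,178),(450,225),(160,244)):
    q=P[c[1]-13:c[1]+13,c[0]-18:c[0]+18].reshape(-1,3);z=np.median(q[:,2]);q=q[abs(q[:,2]-z)<.008]
    k=np.linalg.lstsq(np.c_[q[:,:2]-q[:,:2].mean(0),np.ones(len(q))],q[:,2],rcond=None)[0];tl=np.degrees(np.hypot(*k[:2]))
    print(c,z,"tilt",tl,rect(q[:,:2]));ok&=tl<2.5 and abs(z-(.07 if c[0]<200 else .055))<.003
print(ok)
if ok:
    from station import job;print(job.job_done())
E
```

```text
(457, 178) 0.054643112326164145 tilt 0.4510787514917665 [ 607.2 -285.5   51.1   69.9   -3.9]
(450, 225) 0.054664596935101895 tilt 0.39888475885728514 [ 514.7 -264.8   49.2   69.1   -2.2]
(160, 244) 0.07027948088979086 tilt 0.607841450740387 [490.6 284.9  47.4  69.8  -1.9]
True
the job is handed in; nothing more can be done
None
```

The job is handed in at about 36 s of the 64 s allowed: the round-tag module is centred between the stops to within about 1 mm by the top camera, after one small correction. Both cross-tag modules lie flat, one in each nest, and nothing else was moved.

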